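Balance and lift the shaker carrier

ROBOT

A 6-joint arm with a two-finger parallel gripper is mounted at the origin on the work surface. World frame = base frame: x ahead of the robot, y to its left, z up, the work surface at z = 0. Lengths are in m, angles in rad, forces in N, time in s.
With the tool pointing down it reaches from about 0.35 to 0.85 m from the base axis. Payload 8.1 kg.
Tool frame: the origin (TCP) lies at the centre of the arm's flange, where the gripper is bolted on; the fingertips stand 186 mm ahead of it and the grasp point (between the pads) lies 167 mm ahead of it; z points along the fingers, y is the line along which they close (so a half turn about z gives the same grasp; the last joint's range is limited). The gripper opens to 93 mm and grips with 3 to 60 N. Pads are 15 mm wide; open, the fingers measure 128 mm over their backs; the gripper's body (75 mm by 188 mm) begins 65 mm behind the grasp point.
Start: joints at [1.179, 0.13, 1.488, -0, 1.523, -0.085], TCP at [0.181, 0.572, 0.405] pointing down, gripper open.
Joint ranges: [-2.96, 2.96], [-0.89, 2.26], [0.02, 2.5], [-1.34, 4.48], [0, 2.73], [-2.66, 2.66]. Speed limits (rad/s): [2.39, 2.39, 2.79, 3.14, 3.14, 3.14].

INTERFACE

Orientations are given as a rotation vector (axis times angle).
In Python, from plant import read_state, read_camera, camera_params, robot gives the robot as it stands.
- The arm moves only by the tool carry_out, never from a script. Its argument "targets" is a list of rows, each an object of numbers: "hand": the opening in per cent of the stroke, from 0 (shut) to 100 (fully open); "x", "y", "z": the shift along the tool's x, y, z in m; "ax", "ay", "az": the turn, a rotation vector about the tool's x, y, z in rad. In form: [{"hand": .., "x": .., "y": .., "z": .., "ax": .., "ay": .., "az": ..}, ...]. A call has 1 to 8 rows; each row is the pose to reach, as a shift and turn from the pose commanded when the call began, along the tool's axes at that moment; what a row does not reach only later rows make up. A row lasts 1/8 s, in which the tool goes at most 62.5 mm and 10.7 degrees, less where a joint would pass 70% of its speed; a pose out of reach is approached as far as the arm can. A call with a gripper value outside its range is refused whole. The fingers move at their own pace and stop on an object; "newtons" is the grip in N (left out, the last holds). Time passes only in rows, so rows that repeat a pose let the fingers close. It gives the time, the measured TCP pose, the force, the opening and the grip force at its end, in the units of the state.
- read_state(): the state, without advancing time (a new reading comes with each control period).
- read_camera(name): name is "side" or "top" or "wrist"; returns (picture, depth): 384x512x3 uint8, blue, green, red; 384x512 float32, m along the optical axis (not along the pixel's ray), 0 where there is no reading.
- camera_params(name): a dict with "fx", "fy", "cx", "cy" (pixels), "position" and "rotation" of the camera in the world. Camera axes: x right, y up, looking along -z (the intrinsics and any distortion apply to the point x, -y, -z); pixel columns grow to the right and rows downward; lengths in m; the calibration is good to about 2 mm. A picture is of the moment at which its call begins: read the wrist's pose just before it. camera_params takes no time and is no camera call; for the wrist camera it gives the pose at the moment of the call.
- robot.close_job(): hands the job in; it is judged then, once.
The state is a dict: "t": time; "q": joint angles; "dq": joint speeds; "joint_torque": joint torques, N m; "tool_pos": TCP position; "orientation": TCP orientation; "force": force on the tool from outside, world axes, zero at the start; "wrist_torque": the same for the moment, N m; "opening": finger opening in m; "gripper_force": force on a finger pad.
Only numpy, scipy, OpenCV 4.12 (cv2) and the standard library are available. Lean on these libraries where they do the work, as an engineer would, in place of code of your own. Each camera call takes 0.05 s, during which the arm holds its last target. There are 200 camera calls.

TASK

The wooden carrier on the round marble slab has a steel shaker in one of its two end wells: stand the other, identical shaker from the bench upright in the empty well, let go of it, then take the carrier by its bar, lift it straight up about ten centimetres above the slab and finish while still holding it there, steady and level over the slab, with both shakers in their wells. Keep the carrier level and do not tip either shaker over, and leave the squat tin, the bottle and the bowl where they stand.

Things in the scene. Friction and masses are not known exactly. Their poses are not given: they have to be found in the camera images.
- slab: Round marble slab, 320 mm across, 18 mm thick, fixed flat on the bench. Origin at the centre of its underside.
- carrier: Loose light-wood carrier standing on the slab, about 320 g (unloaded): an open tray 252 mm long (its x) by 68 mm wide (its y), outer walls 32 mm high and 4 mm thick, floor 5 mm thick, with a square well at each end (inside 60 by 60 mm, 27 mm deep, centres 92 mm either side of the middle along x). Two posts at x = -28 and +28 mm carry a bar over the middle. Origin at the centre of the underside, z up. It may stand at any yaw.
- carrier_bar (a point): Centre of the carrier's grip bar, 112 mm above the carrier's underside. The bar is 76 mm long along the carrier's x, 20 mm wide along its y, 22 mm high, so its top lies 123 mm above the underside; grip it across its width. With a shaker in each well this is the balance point (to within a few mm). Axes as the carrier's.
- well_full (a point): Centre of the floor of the well that holds a shaker at the start, at x = -92 mm, 5 mm above the carrier's underside. Axes as the carrier's.
- well_empty (a point): Centre of the floor of the well that is empty at the start, at x = +92 mm, 5 mm above the carrier's underside. Axes as the carrier's.
- shaker_in: The steel shaker already standing in the carrier: a plain round steel cylinder 50 mm in diameter, 107 mm high with a bevelled perforated top (straight side up to 98 mm), about 250 g, loose. Origin at the centre of its underside, z up.
- shaker_out: The identical loose steel shaker standing on the bench: 50 mm diameter, 107 mm high, straight side up to 98 mm, about 250 g. Origin at the centre of its underside, z up. It and the squat tin may stand in each other's place.
- tin: Bystander: squat lidded steel tin, 70 mm in diameter, 62 mm high. Origin at the centre of its underside.
- bottle: Bystander: brown glass bottle, 56 mm in diameter, 190 mm high. Origin at the centre of its underside.
- bowl: Bystander: white ceramic bowl, 90 mm across the rim, 50 mm high. Origin at the centre of its underside.
Things that resemble listed ones, but are neither listed nor needed, are in the scene too. Leave any blue or pink look-alike of the shaker_in alone.

How it is judged:
By the outcome, as a careful person would: the job done as asked, in the order asked, and still so for the second after the job is handed in, while the arm keeps its last pose, push and grip.
It also fails if it takes over 48 s, if anything falls off the work surface, if the arm or the gripper's body presses on something with over 40 N, if the wrist force passes 120 N, or if a joint passes its speed limit or range.

## Working session

There is one attempt and no reset: what is moved stays moved. The work goes in short steps, Python scripts to look and compute and a tool call to move; the robot and the scene stay as the last step left them, time stands still between calls to the robot, and variables do not carry over. Pictures are saved under pics/ and viewed, at most 10 in all, crops included, and the job is handed in when it is done.

Besides the shell and the picture viewer there is one more tool, called after "Request:" by a JSON object that holds its "method" and its "body". carry_out: Moves the arm, as the interface text tells. Its arguments: {"type":"object","properties":{"targets":{"type":"array","items":{"type":"object","properties":{"hand":{"type":"number"},"x":{"type":"number"},"y":{"type":"number"},"z":{"type":"number"},"ax":{"type":"number"},"ay":{"type":"number"},"az":{"type":"number"}}}},"newtons":{"type":"number"}},"required":["targets"]}

```bash
mkdir -p pics; cat > h.py <<'E'
import numpy as np, cv2
from plant import read_state, read_camera, camera_params, robot
from scipy.spatial.transform import Rotation as R
def cloud(name):
    p=camera_params(name); im,d=read_camera(name)
    v,u=np.mgrid[:384,:512]
    c=np.stack([(u-p['cx'])/p['fx']*d,-(v-p['cy'])/p['fy']*d,-d],-1)
    w=c@np.array(p['rotation']).T+np.array(p['position'])
    w[d==0]=np.nan
    return im,d,w
E
python3 - <<'E'
from h import *
s=read_state(); print(s)
for n in('top','side'):
    im,d,w=cloud(n); np.savez('c_'+n,im=im,w=w); p=camera_params(n); print({k:(np.round(v,3).tolist()) for k,v in p.items() if k!='name'})
    cv2.imwrite(f'pics/{n}0.png',cv2.resize(im,(768,576)))
E
```

```text
{'t': 0.0, 'q': array([ 1.17864790e+00,  1.31158467e-01,  1.48925532e+00, -9.86642608e-06,
        1.52299927e+00, -8.53826725e-02]), 'dq': array([ 1.87675390e-03,  4.48847969e-04, -1.25275571e-04,  1.05993421e-06,
        4.22903618e-05,  2.05431247e-03]), 'joint_torque': array([ 1.17494343e-03, -5.59836352e+01, -4.91767859e+01,  7.71988579e-02,
        3.49247362e-02, -1.36376702e-04]), 'tool_pos': array([0.18107105, 0.57179115, 0.40370191]), 'orientation': array([-4.79914075e-01, -3.10429289e+00,  2.78165581e-03]), 'force': array([-0.11381057,  0.14613867,  0.56877296]), 'wrist_torque': array([-0.03626675,  0.03278552, -0.05052515]), 'gripper_force': 0.0, 'opening': 0.09311839092609885}Traceback (most recent call last):
  File "<stdin>", line 4, in <module>
  File "h.py", line 8, in cloud
    w=c@np.array(p['rotation']).T+np.array(p['position'])
      ~~~~~~~~~~~~~~~~~~~~~~~~~~~^~~~~~~~~~~~~~~~~~~~~~~~
ValueError: operands could not be broadcast together with shapes (384,512) (3,)
```

```bash
sed -i "s/np.array(p\['rotation'\]).T/R.from_rotvec(p['rotation']).as_matrix().T/" h.py
python3 - <<'E'
from h import *
for n in('top','side'):
    p=camera_params(n); print(p)
    im,d,w=cloud(n); np.savez('c_'+n,im=im,w=w)
    cv2.imwrite(f'pics/{n}0.png',cv2.resize(im,(768,576)))
    print(w[::60,::80].round(3)[...,2])
E
```

```text
{'fx': 439.10103356416124, 'fy': 439.10103356416124, 'cx': 254.81488121821025, 'cy': 197.9383075600332, 'position': array([0.40376751, 0.03995068, 1.46503477]), 'rotation': array([ 0.0900876 , -0.11261701, -1.5457219 ])}
[[-0.509 -0.482 -0.472 -0.454 -0.423 -0.415 -0.404]
 [-0.753 -0.751 -0.748 -0.754 -0.752 -0.755 -0.751]
 [-0.746  0.    -0.001 -0.006  0.006  0.004 -0.737]
 [-0.447  0.013 -0.005  0.012  0.003 -0.003 -0.004]
 [-0.745 -0.     0.001  0.022  0.006  0.007  0.002]
 [-0.761 -0.001 -0.005  0.002  0.001  0.     0.002]
 [ 0.648  0.001 -0.002  0.015 -0.001 -0.001  0.001]]
{'fx': 360.0346646842631, 'fy': 360.0346646842631, 'cx': 251.60357592052662, 'cy': 194.01337520333524, 'position': array([ 0.29104766, -0.57545927,  0.81148227]), 'rotation': array([ 0.74379009, -0.17598291, -0.40260354])}
[[ 0.251 -0.079 -0.137 -0.225  0.091  0.268  0.378]
 [ 0.068 -0.001 -0.001 -0.734 -0.228  0.044  0.208]
 [-0.344  0.001 -0.003  0.023 -0.604 -0.209  0.019]
 [-0.001 -0.003 -0.003  0.09  -0.    -0.497 -0.194]
 [ 0.322 -0.001 -0.002 -0.    -0.003 -0.    -0.428]
 [ 0.151  0.012 -0.001 -0.001  0.001 -0.003 -0.683]
 [ 0.003  0.001 -0.    -0.003  0.002 -0.001  0.   ]]
```

View pics/top0.png

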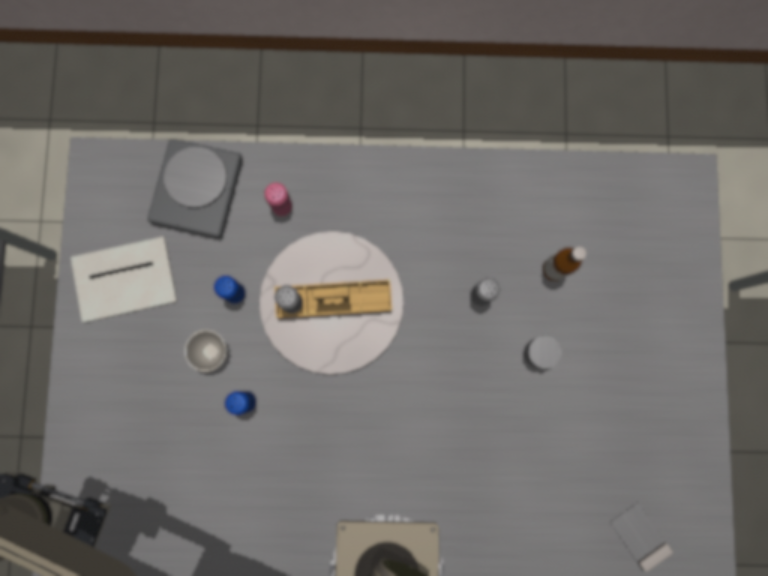

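View pics/side0.png

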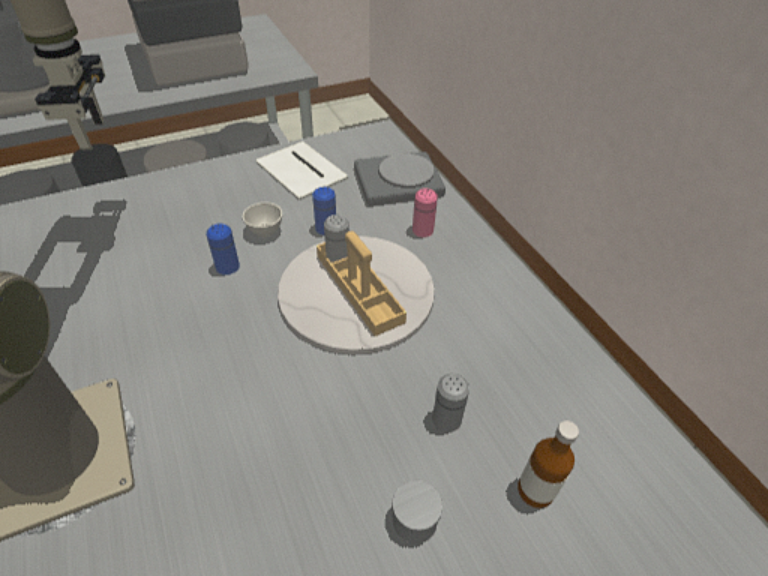

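Top view (768x576): grey shaker at (487,288), tin at (544,353), bottle (568,260), bowl (206,351). The blue look-alikes are at (229,288) and (239,403), the pink one at (277,195). The carrier is at (334,300), its full well left at (288,298) and the empty one right at (375,298). The only loose grey, tall and slender cylinder is the one at (487,288), seen at (451,402) in the side view, with a perforated top. It fits shaker_out; the tin is wider and squat.

```bash
python3 - <<'E'
from h import *
from scipy.optimize import least_squares
T=np.load('c_top.npz');S=np.load('c_side.npz')
P={}
for n,c in(('top',T),('side',S)):
    w=c['w'].reshape(-1,3); P[n]=(w[~np.isnan(w[:,0])],c['im'].reshape(-1,3)[~np.isnan(w[:,0])])
def seed(c,u,v): return c['w'][int(v/1.5),int(u/1.5)]
for nm,(u,v) in dict(shaker=(487,288),tin=(544,353),bottle=(568,260),shin=(288,297),bar=(333,299),empty=(375,298),blue1=(229,288),bowl=(206,345)).items():
    s=seed(T,u,v);print(nm,s.round(3))
    if nm in('shaker','shin'):
        for n in P:
            w=P[n][0]; k=(np.hypot(*(w[:,:2]-s[:2]).T)<.05)&(w[:,2]>(.085 if nm=='shaker' else .1)); q=w[k]
            print(n,len(q),'zmax',np.percentile(q[:,2],95).round(4),'mid',((q.min(0)+q.max(0))/2).round(4),'ext',np.ptp(q,0).round(3),q.mean(0).round(4))
            k=(np.hypot(*(w[:,:2]-s[:2]).T)<.05)&(w[:,2]>(.02 if nm=='shaker' else .065))&(w[:,2]<(.095 if nm=='shaker' else .117)); q=w[k]
            f=least_squares(lambda p:np.hypot(q[:,0]-p[0],q[:,1]-p[1])-.025,s[:2],loss='soft_l1',f_scale=.002);print('  circ',len(q),f.x.round(4))
# carrier
b=seed(T,333,299)
for n in P:
    w,im=P[n]; h=cv2.cvtColor(im[None],cv2.COLOR_BGR2HSV)[0]
    wood=(h[:,0]>8)&(h[:,0]<30)&(h[:,1]>90)&(np.hypot(*(w[:,:2]-b[:2]).T)<.16)
    for lo,hi in((.03,.06),(.125,.16)):
        q=w[wood&(w[:,2]>lo)&(w[:,2]<hi)][:,:2].astype(np.float32)
        print(n,lo,len(q),cv2.minAreaRect(q), 'meanz',w[wood&(w[:,2]>lo)&(w[:,2]<hi)][:,2].mean().round(4))
    sl=w[(np.hypot(*(w[:,:2]-b[:2]).T)<.2)&(w[:,2]>.012)&(w[:,2]<.025)]
    print('slab',cv2.minEnclosingCircle(sl[:,:2].astype(np.float32)))
i=S['im'][235:300,260:345]; j=T['im'][165:215,150:350]
cv2.imwrite('pics/crop.png',np.vstack([cv2.resize(i,(780,390))[:,:],cv2.resize(j,(780,195))]))
E
```

```text
shaker [ 0.605 -0.195  0.104]
top 202 zmax 0.1096 mid [ 0.605  -0.1973  0.0989] ext [0.046 0.048 0.027] [ 0.6047 -0.1962  0.1033]
  circ 67 [ 0.6068 -0.1985]
side 351 zmax 0.1062 mid [ 0.6026 -0.2003  0.0972] ext [0.048 0.05  0.023] [ 0.5995 -0.2047  0.1008]
  circ 349 [ 0.604 -0.199]
tin [ 0.475 -0.324  0.062]
bottle [ 0.662 -0.354  0.145]
shin [0.574 0.215 0.125]
top 215 zmax 0.1326 mid [0.5754 0.2051 0.1194] ext [0.048 0.079 0.034] [0.5748 0.2195 0.126 ]
  circ 44 [0.5767 0.222 ]
side 222 zmax 0.1287 mid [0.5722 0.2024 0.1183] ext [0.049 0.069 0.036] [0.5695 0.2093 0.1197]
  circ 187 [0.5734 0.2205]
bar [0.585 0.129 0.027]
empty [0.591 0.037 0.025]
blue1 [0.592 0.342 0.108]
bowl [0.478 0.408 0.005]
top 0.03 266 ((0.5837652683258057, 0.12892723083496094), (0.06558746099472046, 0.2458314150571823), 5.126589298248291) meanz 0.0446
top 0.125 172 ((0.5855878591537476, 0.12930190563201904), (0.02090209536254406, 0.07449305802583694), 5.639079570770264) meanz 0.1401
slab ((0.5805310606956482, 0.15308062732219696), 0.17683613300323486)
side 0.03 378 ((0.5821819305419922, 0.12666991353034973), (0.06892410665750504, 0.25384265184402466), 4.902459144592285) meanz 0.0445
side 0.125 132 ((0.5814177989959717, 0.12775519490242004), (0.01939784549176693, 0.07898175716400146), 4.525195121765137) meanz 0.1385
slab ((0.5757635235786438, 0.15053759515285492), 0.17750605940818787)
```

View pics/crop.png

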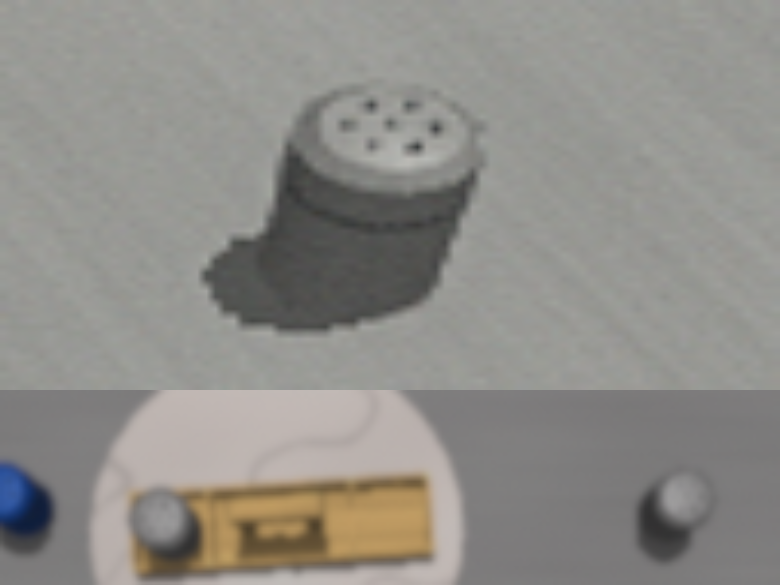

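The crop confirms it: a steel cylinder with a perforated top, 48 mm wide and 107 mm high, at about (0.605,-0.198). The carrier is at (0.583,0.128) with its x axis at about -85°, so the empty well is near (0.591,0.037).

```bash
cat >> h.py <<'E'
def rel(x,y,z,yaw=5.0):
    "shift/turn in tool axes to TCP target, tool down, closing line at yaw (deg)"
    s=read_state(); R0=R.from_rotvec(s['orientation'])
    a=np.radians(yaw); Y=np.array([np.cos(a),np.sin(a),0]); Z=np.array([0,0,-1.]); X=np.cross(Y,Z)
    R1=R.from_matrix(np.stack([X,Y,Z],1))
    print('t',round(s['t'],2),'pos',s['tool_pos'].round(4),'shift',R0.inv().apply(np.array([x,y,z])-s['tool_pos']).round(4),'turn',(R0.inv()*R1).as_rotvec().round(4),'open',round(s['opening'],4))
E
python3 -c "
from h import *
rel(.605,-.198,.404)"
```

```text
t 0.15 pos [0.1811 0.5718 0.404 ] shift [-0.6366 -0.6059  0.0007] turn [-1.3000e-03  7.0000e-04  1.1767e+00] open 0.0927
```

Request:
{"method": "carry_out", "body": {"targets": [{"x":-0.636,"y":-0.606,"z":0,"ax":0,"ay":0,"az":1.177,"hand":100},{"x":-0.636,"y":-0.606,"z":0,"ax":0,"ay":0,"az":1.177,"hand":100},{"x":-0.636,"y":-0.606,"z":0,"ax":0,"ay":0,"az":1.177,"hand":100},{"x":-0.636,"y":-0.606,"z":0,"ax":0,"ay":0,"az":1.177,"hand":100},{"x":-0.636,"y":-0.606,"z":0,"ax":0,"ay":0,"az":1.177,"hand":100},{"x":-0.636,"y":-0.606,"z":0,"ax":0,"ay":0,"az":1.177,"hand":100},{"x":-0.636,"y":-0.606,"z":0,"ax":0,"ay":0,"az":1.177,"hand":100},{"x":-0.636,"y":-0.606,"z":0,"ax":0,"ay":0,"az":1.177,"hand":100}]}}

```text
t: 1.15
tool_pos: [0.4225, 0.1319, 0.4048]
orientation: [2.123, 2.315, 0.001]
force: [0.4, 1.4, -0.1]
opening: 0.0929
gripper_force: 0.0
```

```bash
python3 -c "
from h import *
rel(.605,-.198,.404)"
```

```text
t 1.15 pos [0.4225 0.1319 0.4048] shift [-0.3444  0.1534  0.0008] turn [ 0.0005 -0.0002 -0.001 ] open 0.0929
```

Request:
{"method": "carry_out", "body": {"targets": [{"x":-0.344,"y":0.153,"z":0,"hand":100},{"x":-0.344,"y":0.153,"z":0,"hand":100},{"x":-0.344,"y":0.153,"z":0,"hand":100},{"x":-0.344,"y":0.153,"z":0,"hand":100},{"x":-0.344,"y":0.153,"z":0,"hand":100},{"x":-0.344,"y":0.153,"z":0,"hand":100},{"x":-0.344,"y":0.153,"z":0,"hand":100},{"x":-0.344,"y":0.153,"z":0,"hand":100}]}}

```text
schema error: expected keys hand, x, y, z, ax, ay, az
```

```bash
python3 -c "
from h import *
rel(.605,-.198,.404)
im,d,w=cloud('wrist'); np.savez('c_w1',im=im,w=w); cv2.imwrite('pics/w1.png',im)
s=np.array([.605,-.198]); q=w.reshape(-1,3); q=q[~np.isnan(q[:,0])]
k=(np.hypot(*(q[:,:2]-s).T)<.045)&(q[:,2]>.02)&(q[:,2]<.13); q=q[k]
print(len(q)); 
t=q[q[:,2]>.09]; print(t.mean(0),((t.min(0)+t.max(0))/2),np.ptp(t,0))
print(cv2.minEnclosingCircle(t[:,:2].astype(np.float32)))
"
```

```text
t 1.15 pos [0.4225 0.1319 0.4048] shift [-0.3444  0.1534  0.0008] turn [ 0.0005 -0.0002 -0.001 ] open 0.0929
0<string>:8: RuntimeWarning: Mean of empty slice.
  ret = um.true_divide(
Traceback (most recent call last):
ValueError: zero-size array to reduction operation minimum which has no identity
```

View pics/w1.png

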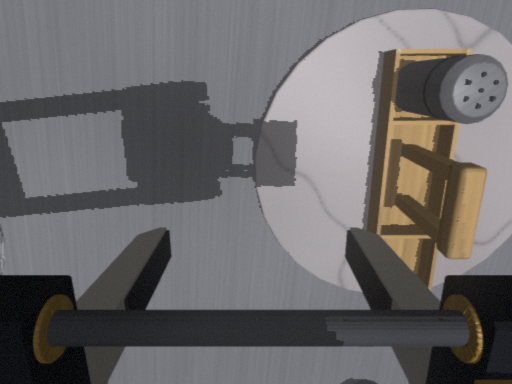

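The rows need every key. The wrist view shows the carrier at right, with the shaker at (475,90), the bar at (460,210) and the empty well near (405,260) partly hidden behind a finger.

Request:
{"method": "carry_out", "body": {"targets": [{"x":-0.344,"y":0.153,"z":0,"ax":0,"ay":0,"az":0,"hand":100},{"x":-0.344,"y":0.153,"z":0,"ax":0,"ay":0,"az":0,"hand":100},{"x":-0.344,"y":0.153,"z":0,"ax":0,"ay":0,"az":0,"hand":100},{"x":-0.344,"y":0.153,"z":0,"ax":0,"ay":0,"az":0,"hand":100},{"x":-0.344,"y":0.153,"z":0,"ax":0,"ay":0,"az":0,"hand":100},{"x":-0.344,"y":0.153,"z":0,"ax":0,"ay":0,"az":0,"hand":100},{"x":-0.344,"y":0.153,"z":0,"ax":0,"ay":0,"az":0,"hand":100},{"x":-0.344,"y":0.153,"z":0,"ax":0,"ay":0,"az":0,"hand":100}]}}

```text
t: 2.2
tool_pos: [0.6043, -0.1952, 0.4039]
orientation: [-2.122, -2.314, 0.0]
force: [-0.4, 0.4, 0.2]
opening: 0.093
gripper_force: 0.0
```

```bash
python3 -c "
from h import *
rel(.605,-.198,.242)
im,d,w=cloud('wrist'); np.savez('c_w1',im=im,w=w); cv2.imwrite('pics/w2.png',im)
s=np.array([.605,-.198]); q=w.reshape(-1,3); q=q[~np.isnan(q[:,0])]
k=(np.hypot(*(q[:,:2]-s).T)<.045)&(q[:,2]>.02)&(q[:,2]<.13); q=q[k]
print(len(q)); 
t=q[q[:,2]>.09]; print(t.mean(0),((t.min(0)+t.max(0))/2),np.ptp(t,0))
print(cv2.minEnclosingCircle(t[:,:2].astype(np.float32)))
"
```

```text
t 2.2 pos [ 0.6043 -0.1952  0.4039] shift [-0.003   0.0006  0.1619] turn [-0.0013 -0.0011 -0.0007] open 0.093
3138
[ 0.60317277 -0.19531884  0.10422499] [ 0.60356106 -0.19816561  0.10002825] [0.04919319 0.0499666  0.01957197]
((0.6032556295394897, -0.19812898337841034), 0.02506847120821476)
```

View pics/w2.png

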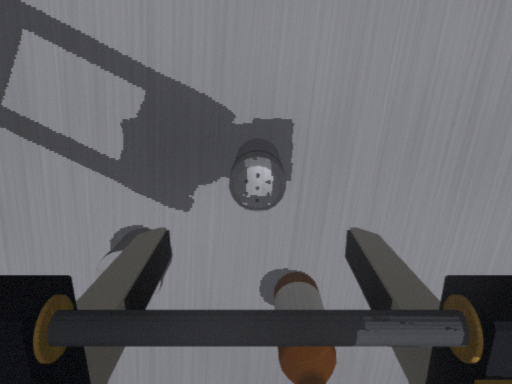

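The shaker top is centred at (257,182) between the open fingers, and the measured centre is (0.6035,-0.198), so I go down and grip.

Request:
{"method": "carry_out", "body": {"targets": [{"x":-0.003,"y":-0.001,"z":0.05,"ax":0,"ay":0,"az":0,"hand":100},{"x":-0.003,"y":-0.001,"z":0.1,"ax":0,"ay":0,"az":0,"hand":100},{"x":-0.003,"y":-0.001,"z":0.14,"ax":0,"ay":0,"az":0,"hand":100},{"x":-0.003,"y":-0.001,"z":0.162,"ax":0,"ay":0,"az":0,"hand":100},{"x":-0.003,"y":-0.001,"z":0.162,"ax":0,"ay":0,"az":0,"hand":100},{"x":-0.003,"y":-0.001,"z":0.162,"ax":0,"ay":0,"az":0,"hand":40},{"x":-0.003,"y":-0.001,"z":0.162,"ax":0,"ay":0,"az":0,"hand":40},{"x":-0.003,"y":-0.001,"z":0.162,"ax":0,"ay":0,"az":0,"hand":40}], "newtons": 25}}

```text
t: 3.25
tool_pos: [0.6042, -0.1989, 0.2443]
orientation: [2.121, 2.314, 0.001]
force: [0.7, 0.3, -0.3]
opening: 0.0675
gripper_force: 0.0
```

Request:
{"method": "carry_out", "body": {"targets": [{"x":0,"y":0,"z":0,"ax":0,"ay":0,"az":0,"hand":30},{"x":0,"y":0,"z":0,"ax":0,"ay":0,"az":0,"hand":30},{"x":0,"y":0,"z":0,"ax":0,"ay":0,"az":0,"hand":30}], "newtons": 25}}

```text
t: 3.62
tool_pos: [0.6037, -0.1987, 0.2429]
orientation: [2.123, 2.316, 0.0]
force: [-0.4, 0.5, 2.1]
opening: 0.0489
gripper_force: 25.0
```

Request:
{"method": "carry_out", "body": {"targets": [{"x":0,"y":0,"z":-0.015,"ax":0,"ay":0,"az":0,"hand":30},{"x":0,"y":0,"z":-0.05,"ax":0,"ay":0,"az":0,"hand":30},{"x":0,"y":0,"z":-0.08,"ax":0,"ay":0,"az":0,"hand":30},{"x":0,"y":0,"z":-0.1,"ax":0,"ay":0,"az":0,"hand":30},{"x":0,"y":0,"z":-0.1,"ax":0,"ay":0,"az":0,"hand":30}]}}

```text
t: 4.25
tool_pos: [0.6042, -0.1988, 0.345]
orientation: [2.12, 2.313, 0.002]
force: [0.2, 0.1, -2.4]
opening: 0.0493
gripper_force: 25.0
```

```bash
python3 -c "
from h import *
rel(.591,.037,.343)"
```

```text
t 4.25 pos [ 0.6042 -0.1988  0.345 ] shift [0.2361 0.0073 0.0017] turn [ 0.0033  0.0017 -0.0003] open 0.0493
```

Request:
{"method": "carry_out", "body": {"targets": [{"x":0.03,"y":0.001,"z":0,"ax":0,"ay":0,"az":0,"hand":30},{"x":0.08,"y":0.003,"z":0,"ax":0,"ay":0,"az":0,"hand":30},{"x":0.13,"y":0.004,"z":0,"ax":0,"ay":0,"az":0,"hand":30},{"x":0.18,"y":0.006,"z":0,"ax":0,"ay":0,"az":0,"hand":30},{"x":0.22,"y":0.007,"z":0,"ax":0.002,"ay":0.001,"az":0,"hand":30},{"x":0.236,"y":0.007,"z":0.001,"ax":0.003,"ay":0.002,"az":0,"hand":30},{"x":0.236,"y":0.007,"z":0.001,"ax":0.003,"ay":0.002,"az":0,"hand":30},{"x":0.236,"y":0.007,"z":0.001,"ax":0.003,"ay":0.002,"az":0,"hand":30}]}}

```text
t: 5.25
tool_pos: [0.5902, 0.0359, 0.3412]
orientation: [-2.121, -2.312, 0.003]
force: [0.4, 0.5, -2.9]
opening: 0.0491
gripper_force: 25.0
```

```bash
python3 -c "
from h import *
rel(.591,.037,.270)
W=[]
for n in ('wrist','side'):
    im,d,w=cloud(n)
    if n=='wrist': a=im
    else: b=im
    q=w.reshape(-1,3); h=cv2.cvtColor(im,cv2.COLOR_BGR2HSV).reshape(-1,3)
    k=(h[:,0]>8)&(h[:,0]<30)&(h[:,1]>90)&(np.hypot(q[:,0]-.583,q[:,1]-.128)<.16)
    for lo,hi in((.03,.06),(.125,.16)):
        t=q[k&(q[:,2]>lo)&(q[:,2]<hi)]
        if len(t)>5: print(n,lo,len(t),cv2.minAreaRect(t[:,:2].astype(np.float32)))
    g=q[(np.hypot(q[:,0]-.591,q[:,1]-.037)<.05)&(q[:,2]>.105)&(q[:,2]<.15)]
    f=lambda p:np.hypot(g[:,0]-p[0],g[:,1]-p[1])-.025
    from scipy.optimize import least_squares
    if len(g)>20: print('held',len(g),least_squares(f,[.591,.037],loss='soft_l1',f_scale=.002).x.round(4))
cv2.imwrite('pics/w3.png',np.vstack([cv2.resize(a[:250],(600,293)),cv2.resize(b[120:250,160:320],(600,300),interpolation=2)]))
"
```

```text
t 5.25 pos [0.5902 0.0359 0.3412] shift [0.0009 0.0012 0.0712] turn [-0.0038 -0.0014 -0.0012] open 0.0491
wrist 0.03 2857 ((0.5857496857643127, 0.09375745803117752), (0.06764642894268036, 0.1602163165807724), 5.087948322296143)
wrist 0.125 5256 ((0.5831874012947083, 0.12357257306575775), (0.02007998898625374, 0.06359250843524933), 5.122485160827637)
held 1543 [0.5892 0.0361]
side 0.03 405 ((0.5816280245780945, 0.12750038504600525), (0.06867382675409317, 0.2540718913078308), 5.203930377960205)
side 0.125 12 ((0.5744310617446899, 0.11923711001873016), (0.00418876763433218, 0.027224086225032806), 5.210914611816406)
held 207 [0.5895 0.0356]
```

View pics/w3.png

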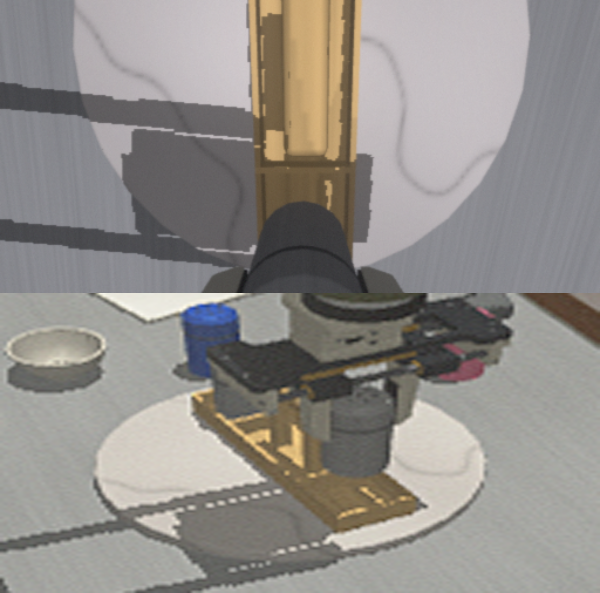

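The wrist view shows the held shaker over the end well, on the carrier's centre line (about column 303 of the picture). The side view shows it upright above the well at (360,440). The well works out at (0.5907,0.0365), so I lower the shaker with a 1–2 mm correction.

Request:
{"method": "carry_out", "body": {"targets": [{"x":0.001,"y":0.0015,"z":0.015,"ax":-0.003,"ay":-0.001,"az":0,"hand":30},{"x":0.001,"y":0.0015,"z":0.03,"ax":-0.003,"ay":-0.001,"az":0,"hand":30},{"x":0.001,"y":0.0015,"z":0.042,"ax":-0.003,"ay":-0.001,"az":0,"hand":30},{"x":0.001,"y":0.0015,"z":0.052,"ax":-0.003,"ay":-0.001,"az":0,"hand":30},{"x":0.001,"y":0.0015,"z":0.06,"ax":-0.003,"ay":-0.001,"az":0,"hand":30},{"x":0.001,"y":0.0015,"z":0.067,"ax":-0.003,"ay":-0.001,"az":0,"hand":30},{"x":0.001,"y":0.0015,"z":0.072,"ax":-0.003,"ay":-0.001,"az":0,"hand":30},{"x":0.001,"y":0.0015,"z":0.072,"ax":-0.003,"ay":-0.001,"az":0,"hand":30}]}}

```text
t: 6.35
tool_pos: [0.5912, 0.0384, 0.2694]
orientation: [-2.122, -2.315, -0.001]
force: [0.6, 0.4, -3.2]
opening: 0.049
gripper_force: 25.0
```

Request:
{"method": "carry_out", "body": {"targets": [{"x":-0.001,"y":0,"z":0.0015,"ax":0,"ay":0,"az":0,"hand":30},{"x":-0.001,"y":0,"z":0.003,"ax":0,"ay":0,"az":0,"hand":30},{"x":-0.001,"y":0,"z":0.003,"ax":0,"ay":0,"az":0,"hand":30}]}}

```text
t: 6.72
tool_pos: [0.5914, 0.0373, 0.2667]
orientation: [-2.122, -2.315, -0.001]
force: [-0.9, 0.6, -2.9]
opening: 0.0491
gripper_force: 25.0
```

Request:
{"method": "carry_out", "body": {"targets": [{"x":0,"y":0,"z":0.001,"ax":0,"ay":0,"az":0,"hand":30},{"x":0,"y":0,"z":0.002,"ax":0,"ay":0,"az":0,"hand":30},{"x":0,"y":0,"z":0.002,"ax":0,"ay":0,"az":0,"hand":30}]}}

```text
t: 7.1
tool_pos: [0.5916, 0.0374, 0.2659]
orientation: [-2.122, -2.316, -0.002]
force: [-4.0, 0.8, 6.7]
opening: 0.0489
gripper_force: 25.0
```

Contact at the expected height (0.266). Now release and rise.

Request:
{"method": "carry_out", "body": {"targets": [{"x":0,"y":0,"z":-0.001,"ax":0,"ay":0,"az":0,"hand":60},{"x":0,"y":0,"z":-0.001,"ax":0,"ay":0,"az":0,"hand":90},{"x":0,"y":0,"z":-0.001,"ax":0,"ay":0,"az":0,"hand":90},{"x":0,"y":0,"z":-0.001,"ax":0,"ay":0,"az":0,"hand":90},{"x":0,"y":0,"z":-0.03,"ax":0,"ay":0,"az":0,"hand":90},{"x":0,"y":0,"z":-0.08,"ax":0,"ay":0,"az":0,"hand":90},{"x":0,"y":0,"z":-0.13,"ax":0,"ay":0,"az":0,"hand":90},{"x":0,"y":0,"z":-0.14,"ax":0,"ay":0,"az":0,"hand":90}]}}

```text
t: 8.1
tool_pos: [0.5924, 0.0372, 0.4098]
orientation: [2.119, 2.312, 0.009]
force: [-0.0, -0.1, 0.5]
opening: 0.0838
gripper_force: 0.0
```

```bash
python3 -c "
from h import *
rel(.5825,.128,.405,5.1)
im,d,w=cloud('wrist'); a,_,_=cloud('side')
q=w.reshape(-1,3); h=cv2.cvtColor(im,cv2.COLOR_BGR2HSV).reshape(-1,3)
k=(h[:,0]>8)&(h[:,0]<30)&(h[:,1]>90)&(np.hypot(q[:,0]-.583,q[:,1]-.128)<.16)
for lo,hi in((.03,.06),(.125,.16)):
    t=q[k&(q[:,2]>lo)&(q[:,2]<hi)]; print(lo,len(t),cv2.minAreaRect(t[:,:2].astype(np.float32)),t[:,2].mean(), t[:,1].min())
g=q[(np.hypot(q[:,0]-.591,q[:,1]-.037)<.035)&(q[:,2]>.12)&(q[:,2]<.15)]; print(len(g),g[:,2].mean(),cv2.minEnclosingCircle(g[:,:2].astype(np.float32)))
cv2.imwrite('pics/w4.png',np.vstack([cv2.resize(im[:250],(600,293)),cv2.resize(a[120:250,160:320],(600,300),interpolation=2)]))
"
```

```text
t 8.1 pos [0.5924 0.0372 0.4098] shift [ 0.0913 -0.002   0.0048] turn [ 0.0076 -0.0001 -0.002 ] open 0.0838
0.03 2119 ((0.5854414105415344, 0.09681879729032516), (0.0676237940788269, 0.18307869136333466), 5.223653793334961) 0.04744359715844407 0.002942165916843764
0.125 3309 ((0.5823643207550049, 0.1297452747821808), (0.02000088430941105, 0.07563458383083344), 4.815070152282715) 0.14107489196317563 0.0917313815565376
2777 0.12757461746404355 ((0.5913052558898926, 0.03785478696227074), 0.025088265538215637)
```

View pics/w4.png

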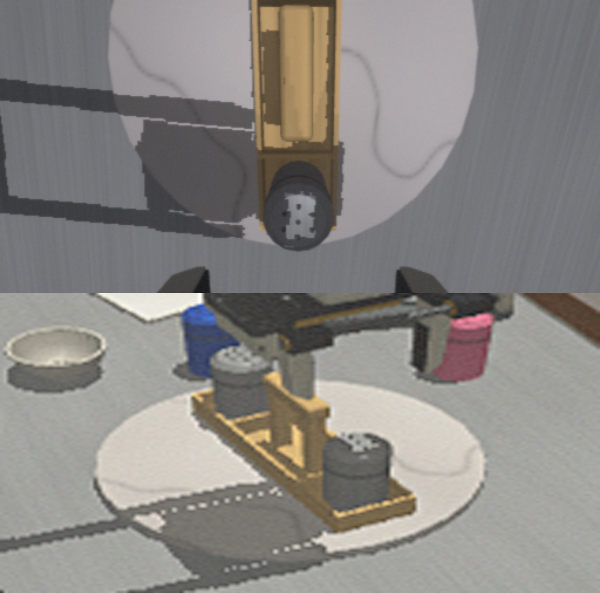

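Both shakers stand upright in their wells (side view: (240,385) and (355,470)). The bar is seen whole (75.6 x 20 mm), centred at (0.5824,0.1297), yaw 5°.

Request:
{"method": "carry_out", "body": {"targets": [{"x":0.04,"y":-0.001,"z":0,"ax":0.003,"ay":0,"az":0,"hand":90},{"x":0.08,"y":-0.002,"z":0.003,"ax":0.007,"ay":0,"az":0,"hand":90},{"x":0.093,"y":-0.002,"z":0.01,"ax":0.007,"ay":0,"az":0,"hand":90},{"x":0.093,"y":-0.002,"z":0.04,"ax":0.007,"ay":0,"az":0,"hand":90},{"x":0.093,"y":-0.002,"z":0.07,"ax":0.007,"ay":0,"az":0,"hand":90},{"x":0.093,"y":-0.002,"z":0.095,"ax":0.007,"ay":0,"az":0,"hand":90},{"x":0.093,"y":-0.002,"z":0.095,"ax":0.007,"ay":0,"az":0,"hand":90}]}}

```text
t: 9.07
tool_pos: [0.5798, 0.129, 0.3054]
orientation: [-2.116, -2.308, 0.017]
force: [0.2, -0.3, 0.3]
opening: 0.0834
gripper_force: 0.0
```

```bash
python3 -c "
from h import *
rel(.5824,.1297,.297,5.0)"
```

```text
t 9.07 pos [0.5798 0.129  0.3054] shift [0.0005 0.0027 0.0083] turn [-0.0145 -0.0003 -0.0006] open 0.0834
```

Request:
{"method": "carry_out", "body": {"targets": [{"x":0.0005,"y":0.0025,"z":0.008,"ax":-0.01,"ay":0,"az":0,"hand":90},{"x":0.0005,"y":0.0025,"z":0.008,"ax":-0.01,"ay":0,"az":0,"hand":90},{"x":0.0005,"y":0.0025,"z":0.008,"ax":-0.01,"ay":0,"az":0,"hand":90},{"x":0.0005,"y":0.0025,"z":0.008,"ax":-0.01,"ay":0,"az":0,"hand":90}]}}

```text
t: 9.57
tool_pos: [0.584, 0.1305, 0.3026]
orientation: [2.121, 2.314, 0.006]
force: [0.4, 0.7, 0.0]
opening: 0.0838
gripper_force: 0.0
```

```bash
python3 -c "
from h import *
rel(.5824,.1297,.297,5.0)"
```

```text
t 9.57 pos [0.584  0.1305 0.3026] shift [-0.0007 -0.0017  0.0056] turn [ 0.0042 -0.001  -0.0002] open 0.0838
```

Request:
{"method": "carry_out", "body": {"targets": [{"x":-0.0005,"y":-0.001,"z":0.004,"ax":0.003,"ay":0,"az":0,"hand":90},{"x":-0.0005,"y":-0.001,"z":0.004,"ax":0.003,"ay":0,"az":0,"hand":90},{"x":-0.0005,"y":-0.001,"z":0.004,"ax":0.003,"ay":0,"az":0,"hand":90},{"x":-0.0005,"y":-0.001,"z":0.004,"ax":0.003,"ay":0,"az":0,"hand":90}]}}

```text
t: 10.07
tool_pos: [0.5828, 0.1299, 0.2978]
orientation: [-2.122, -2.315, -0.001]
force: [0.6, 0.3, 0.8]
opening: 0.0837
gripper_force: 0.0
```

```bash
python3 -c "
from h import *
rel(.5824,.1297,.297,5.0)"
```

```text
t 10.07 pos [0.5828 0.1299 0.2978] shift [-0.0002 -0.0005  0.0008] turn [ 0.0001 -0.001  -0.0003] open 0.0837
```

Level and centred, so close on the bar.

Request:
{"method": "carry_out", "body": {"targets": [{"x":0,"y":-0.0005,"z":0,"ax":0,"ay":0,"az":0,"hand":40},{"x":0,"y":-0.0005,"z":0,"ax":0,"ay":0,"az":0,"hand":26},{"x":0,"y":-0.0005,"z":0,"ax":0,"ay":0,"az":0,"hand":20},{"x":0,"y":-0.0005,"z":0,"ax":0,"ay":0,"az":0,"hand":5},{"x":0,"y":-0.0005,"z":0,"ax":0,"ay":0,"az":0,"hand":5},{"x":0,"y":-0.0005,"z":0,"ax":0,"ay":0,"az":0,"hand":5},{"x":0,"y":-0.0005,"z":0,"ax":0,"ay":0,"az":0,"hand":5},{"x":0,"y":-0.0005,"z":0,"ax":0,"ay":0,"az":0,"hand":5}], "newtons": 50}}

```text
t: 11.08
tool_pos: [0.5823, 0.1299, 0.2978]
orientation: [-2.122, -2.315, -0.001]
force: [1.2, 0.4, -1.3]
opening: 0.0196
gripper_force: 50.0
```

Firm grip at 19.6 mm. Lift gently.

Request:
{"method": "carry_out", "body": {"targets": [{"x":0,"y":0,"z":-0.003,"ax":0,"ay":0,"az":0,"hand":5},{"x":0,"y":0,"z":-0.008,"ax":0,"ay":0,"az":0,"hand":5},{"x":0,"y":0,"z":-0.015,"ax":0,"ay":0,"az":0,"hand":5},{"x":0,"y":0,"z":-0.024,"ax":0,"ay":0,"az":0,"hand":5},{"x":0,"y":0,"z":-0.034,"ax":0,"ay":0,"az":0,"hand":5},{"x":0,"y":0,"z":-0.044,"ax":0,"ay":0,"az":0,"hand":5},{"x":0,"y":0,"z":-0.05,"ax":0,"ay":0,"az":0,"hand":5},{"x":0,"y":0,"z":-0.052,"ax":0,"ay":0,"az":0,"hand":5}]}}

```text
t: 12.08
tool_pos: [0.5824, 0.1299, 0.3505]
orientation: [-2.123, -2.316, -0.002]
force: [-0.4, 0.9, -8.0]
opening: 0.0196
gripper_force: 50.0
```

Request:
{"method": "carry_out", "body": {"targets": [{"x":0,"y":0,"z":-0.006,"ax":0,"ay":0,"az":0,"hand":5},{"x":0,"y":0,"z":-0.015,"ax":0,"ay":0,"az":0,"hand":5},{"x":0,"y":0,"z":-0.025,"ax":0,"ay":0,"az":0,"hand":5},{"x":0,"y":0,"z":-0.035,"ax":0,"ay":0,"az":0,"hand":5},{"x":0,"y":0,"z":-0.043,"ax":0,"ay":0,"az":0,"hand":5},{"x":0,"y":0,"z":-0.048,"ax":0,"ay":0,"az":0,"hand":5},{"x":0,"y":0,"z":-0.049,"ax":0,"ay":0,"az":0,"hand":5},{"x":0,"y":0,"z":-0.049,"ax":0,"ay":0,"az":0,"hand":5}]}}

```text
t: 13.08
tool_pos: [0.5822, 0.1298, 0.3985]
orientation: [-2.122, -2.315, -0.0]
force: [0.2, 0.4, -7.4]
opening: 0.0197
gripper_force: 50.0
```

Request:
{"method": "carry_out", "body": {"targets": [{"x":0,"y":0,"z":0,"ax":0,"ay":0,"az":0,"hand":5},{"x":0,"y":0,"z":0,"ax":0,"ay":0,"az":0,"hand":5},{"x":0,"y":0,"z":0,"ax":0,"ay":0,"az":0,"hand":5},{"x":0,"y":0,"z":0,"ax":0,"ay":0,"az":0,"hand":5},{"x":0,"y":0,"z":0,"ax":0,"ay":0,"az":0,"hand":5},{"x":0,"y":0,"z":0,"ax":0,"ay":0,"az":0,"hand":5}]}}

```text
t: 13.82
tool_pos: [0.5823, 0.1298, 0.3988]
orientation: [-2.122, -2.315, -0.001]
force: [0.3, 0.3, -8.2]
opening: 0.0194
gripper_force: 50.0
```

```bash
python3 -c "
from h import *
rel(.5824,.1297,.398,5.0); print(read_state()['force'],read_state()['wrist_torque'])
a,_,w=cloud('side')
q=w.reshape(-1,3); h=cv2.cvtColor(a,cv2.COLOR_BGR2HSV).reshape(-1,3)
t=q[(h[:,0]>8)&(h[:,0]<30)&(h[:,1]>90)&(np.hypot(q[:,0]-.583,q[:,1]-.128)<.16)&(q[:,2]>.1)&(q[:,2]<.18)]
# near end and far end wall tops
u=(t[:,:2]-[.5824,.1297])@[.087,-.996]
for lo,hi in((-.13,-.1),(-.1,-.05),(.05,.1),(.1,.13)):
    k=(u>lo)&(u<hi); print(lo,k.sum(),np.percentile(t[k,2],95) if k.sum() else '')
cv2.imwrite('pics/fin.png',cv2.resize(a[80:250,130:340],(741,600),interpolation=2))
"
```

```text
t 13.82 pos [0.5823 0.1298 0.3988] shift [-0.0001  0.0001  0.0008] turn [ 0.     -0.001  -0.0002] open 0.0194
[ 0.34196076  0.2926642  -8.20243412] [-0.02010253  0.03790106  0.03077203]
-0.13 32 0.15031346436692467
-0.1 140 0.1504823921066362
0.05 92 0.15023830844771371
0.1 206 0.15063054352609034
```

View pics/fin.png

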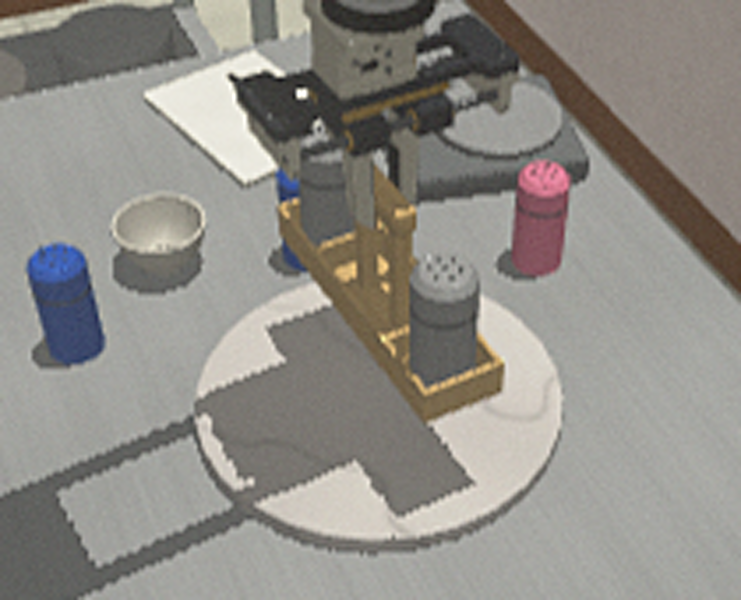

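The carrier is held 10 cm above the slab and level, with wall tops at 0.150 m at both ends. Both shakers are in their wells, at (330,200) and (445,320).

```bash
python3 -c "
from plant import robot
print(robot.close_job())"
```

```text
the job is handed in; nothing more can be done
None
```

The second shaker is upright in the empty well, and the carrier is held by its bar, level and steady 10 cm above the slab with both shakers in place; the job was handed in at about 14 s.

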